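# Reload the label dispenser from the railed shelf

### The job

Reload the label dispenser: take the paper label reel from the glass-topped shelf, lifting it up over the brass front rail before drawing it out, and put it on the dispenser's upright spindle. Turn it until it drops fully home over the red drive dogs, and leave it there upright; do not knock the shelf or its glass with arm or reel, do not drop or slam the reel onto the dispenser, and leave everything else standing where it is.

Things in the scene. Friction and masses are not known exactly. Their poses are not given: they have to be found in the camera images.
- shelf: Fixed low shelf, dark wood board 170 (x) by 430 (y) mm, upper surface 30 mm above the origin; origin: centre of its underside. Its front faces its own -x (the robot). Goods stand about 10 mm in front of the origin in three places near y = -125, 0, +125 mm. Brass posts stand at x = +70, y = +-208 mm, and thin side bars of the rail's height run along both ends.
- rail (a point): Middle of the top edge of the shelf's brass front rail, an 8 mm round bar along the shelf's y, full width; 25 mm above the board, 78 mm in front of the shelf's origin. Axes as the shelf's.
- glass_edge (a point): Middle of the front lower edge of the shelf's glass top (8 mm thick, full width, reaching 185 mm back from here; brass trim 3 mm ahead), 220 mm above the board, 25 mm in front of the shelf's origin and so nearly over the goods' centres: a vertical gripper does not fit, one leaning back about 30 to 45 degrees towards the shelf's front does. Axes as the shelf's.
- reel: Label reel: rigid white paper roll with orange edges and blue core, 56 mm in diameter, 50 mm high, upright; origin: centre of its underside, z up its axis. 20 mm through hole. Its lowest 8 mm are four blue radial teeth, 15 mm wide, 12 to 27 mm radius, at 0, 90, 180, 270 degrees from its x axis, with gaps between. Above them the side is smooth: grip it there across the diameter. 0.1 to 0.21 kg.
- reel_top (a point): Centre of the reel's upper face, 50 mm above its origin on its axis.
- seat (a point): Centre of the flat round seat (60 mm in diameter) at the spindle's foot, 40 mm above the counter; z up along the spindle, x, y the dispenser's. Four red drive dogs stand on it, 7 mm high, 7 mm wide, 16 to 23 mm radius, 90 degrees apart; their angle differs each time and is not reported. Fully home, the reel's underside centre is at this point.
- spindle_tip (a point): Tip of the aluminium spindle, 50 mm above the seat; 16 mm in diameter, narrowing to 8 mm in the last 8 mm. With teeth on the dogs the reel stays 7 mm above the seat; it drops home where gaps meet dogs (every 90 degrees of turn, 5 to 6 degrees of play either way). The spindle itself turns only against a stiff brake (0.6 N m).
- dispenser: Fixed grey label dispenser, base 190 (x) by 120 (y) by 36 mm high; origin: centre of its underside on the counter. The spindle stands at x = +20 mm, y = 0; at its front, x = -91 to -79 mm, a steel peel edge rises to 65 mm, 90 mm wide, with two rubber rollers (14 mm in diameter, top 70 mm above the counter) at x = -60, y = +-40 mm.
- honey: Bystander on the shelf: amber honey jar, 54 mm in diameter, 85 mm high; origin: centre of its underside.
- tub: Bystander on the shelf: black cream tub with a white lid, 62 mm in diameter, 66 mm high; origin: centre of its underside.
- liqueur: Bystander on the counter: green glass bottle, 68 mm in diameter, 220 mm high; origin: centre of its underside.
- cheesebox: Bystander on the counter: round wooden cheese box, 114 mm in diameter, 50 mm high; origin: centre of its underside.
- dish: Bystander on the counter: white china bowl, 100 mm in diameter, 45 mm high; origin: centre of its underside.
- cheese: Bystander on the counter: white cheese, 120 mm in diameter, 45 mm high; origin: centre of its underside.

How it is judged:
By the outcome, as a careful person would: the job done as asked, in the order asked, and still so for the second after the job is handed in, with the robot touching nothing.
It also fails if it takes over 70 s, if anything falls off the work surface, if the arm or the gripper's body presses on something with over 40 N, if the wrist force passes 120 N, or if a joint passes its speed limit or range.

### The arm

A 6-joint arm with a two-finger parallel gripper is mounted at the origin on the work surface. World frame = base frame: x ahead of the robot, y to its left, z up, the work surface at z = 0. Lengths are in m, angles in rad, forces in N, time in s.
With the tool pointing down it reaches from about 0.3 to 0.775 m from the base axis. Payload 14.6 kg.
Tool frame: the origin (TCP) lies between the finger pads; the fingertips stand 25 mm ahead of it and the grasp point (between the pads) lies 6 mm ahead of it; z points along the fingers, y is the line along which they close (so a half turn about z gives the same grasp; the last joint's range is limited). The gripper opens to 85 mm and grips with 20 to 120 N. Pads are 22 mm wide; open, the fingers measure 114 mm over their backs; the gripper's body (76 mm by 85 mm) begins 54 mm behind the grasp point. The pads swing forward as they close: fully open they stand 13 mm farther back than shut.
Start: joints at [-1.266, 0.3, 1.521, -0, 1.321, -0.067], TCP at [0.2, -0.512, 0.256] pointing down, gripper open.
Joint ranges: [-3.03, 3.03], [-0.79, 2.21], [0.23, 2.52], [-1.04, 4.18], [0, 3.07], [-2.55, 2.55]. Speed limits (rad/s): [2.22, 2.22, 2.57, 3.14, 3.14, 3.14].

### API

Orientations are given as a 3x3 rotation matrix whose columns are the frame's x, y, z axes.
In Python, from rig import env, vision, get_state gives the robot as it stands (env), with the cameras (vision) and the readings as plain functions.
- The arm moves only by the shell command python3 inch.py 'ROWS' [FORCE]. ROWS is rows parted by semicolons, their numbers by spaces, 1 to 10 of them, each of 7 numbers: the finger opening in m, then dx, dy, dz in m, then a rotation vector rx, ry, rz in rad; each row shifts and turns the commanded pose from where the row before left it, along the tool's axes as they then stand; what a row does not reach is not made up. A row lasts 1/8 s, in which the tool goes at most 0.0625 m and 0.188 rad, less where a joint would pass 70% of its speed; a pose out of reach is approached as far as the arm can. The fingers move at their own pace and stop on an object; FORCE is the grip in N (left out, the last holds). Time passes only in rows, so rows that do not move let the fingers close. It prints the time, the measured TCP pose, the force, the opening and the grip force at its end.
- get_state(): the state, without advancing time (a new reading comes with each control period).
- vision.capture(name): name is "scene" or "top" or "wrist"; returns a dict with "image" (400x640x3 uint8, red, green, blue), "vertical_fov" (degrees; the focal length in pixels is half the picture's height over the tangent of half this angle, whatever the lens; pixels are square), "cx", "cy" (the principal point, pixels), "R" (3x3) and "t" (3): a world point X has camera coordinates R X + t. Camera axes: x right, y down, z forward; pixel columns grow to the right and rows downward; lengths in m; the calibration is good to about 2 mm. A picture is of the moment at which its call begins. There is no depth.
- env.close_job(): hands the job in; it is judged then, once.
The state is a dict: "t": time; "joint_pos": joint angles; "qvel": joint speeds; "effort": joint torques, N m; "position": TCP position; "tool_rot": TCP orientation; "force": force on the tool from outside, world axes, zero at the start; "wrist_torque": the same for the moment, N m; "width": finger opening in m; "gripper_force": force on a finger pad.
Only numpy, scipy, OpenCV 4.12 (cv2) and the standard library are available. Lean on these libraries where they do the work, as an engineer would, in place of code of your own. Each camera call takes 0.05 s, during which the arm holds its last target. There are 200 camera calls.

## Working session

There is one attempt and no reset: what is moved stays moved. The work goes in short steps, Python scripts to look and compute and a shell command to move; the robot and the scene stay as the last step left them, time stands still between calls to the robot, and variables do not carry over. Pictures are saved under pics/ and viewed, at most 10 in all, crops included, and the job is handed in when it is done.

```bash
ls; mkdir -p pics
python3 - <<'E'
from rig import env, vision, get_state
import cv2,numpy as np
for n in ["scene","top"]:
    c=vision.capture(n); cv2.imwrite(f"pics/{n}0.png",c["image"][:,:,::-1]); print(n,c["vertical_fov"],c["cx"],c["cy"],np.round(c["R"],4).tolist(),np.round(c["t"],4))
print(get_state())
E
```

```text
inch.py
pics
rig.py
scene 54.540137466289735 315.00958850160424 199.41433405299702 [[-0.8787, -0.4773, -0.0107], [-0.4484, 0.8327, -0.325], [0.164, -0.2807, -0.9457]] [0.5463 0.2533 1.239 ]
top 42.00873303136924 319.612209422344 198.19496460752978 [[-0.0085, -0.9998, 0.0158], [-0.9985, 0.0076, -0.0549], [0.0548, -0.0162, -0.9984]] [0.0642 0.5527 1.411 ]
{'t': 0.1, 'joint_pos': array([-1.26559983e+00,  3.00452306e-01,  1.52151310e+00,  1.28607962e-05,
        1.32069609e+00, -6.65766574e-02]), 'qvel': array([-4.61544710e-04, -1.81853716e-03, -2.23264845e-03, -1.66815550e-04,
        5.50479118e-05, -2.61250861e-04]), 'effort': array([ 1.49379692e-03, -5.44380212e+01, -3.62368619e+01, -6.04621164e-05,
        3.06607486e-03,  1.80246474e-05]), 'position': array([ 0.19975534, -0.51225104,  0.25576036]), 'tool_rot': array([[ 9.31685853e-01,  3.63264884e-01, -3.09283306e-04],
       [ 3.63265006e-01, -9.31685295e-01,  1.02319869e-03],
       [ 8.35374437e-05, -1.06565154e-03, -9.99999429e-01]]), 'force': array([ 0.97126612, -0.46742285,  0.45210277]), 'wrist_torque': array([-0.03535132,  0.05970877, -0.01731763]), 'gripper_force': 0.0, 'width': 0.08504167137500722}
```

View pics/scene0.png

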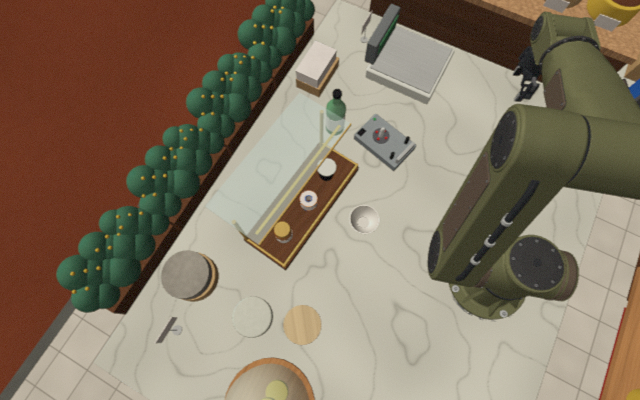

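View pics/top0.png

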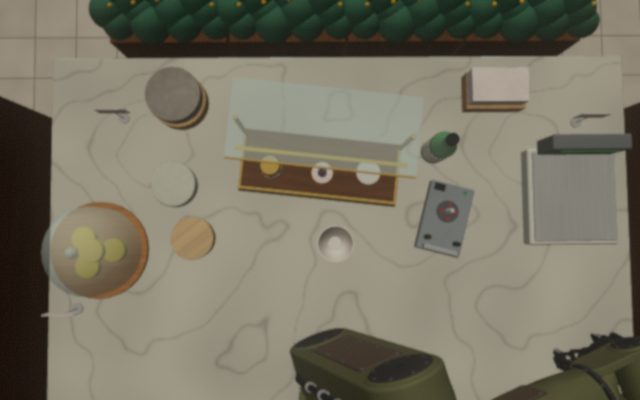

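Run:
```python
import cv2
a=cv2.imread("pics/scene0.png")[115:275,240:420]; b=cv2.imread("pics/top0.png")[140:265,220:480]
cv2.imwrite("pics/sc.png",cv2.resize(a,None,fx=3.6,fy=3.6,interpolation=cv2.INTER_CUBIC))
cv2.imwrite("pics/tc.png",cv2.resize(b,None,fx=3,fy=3,interpolation=cv2.INTER_CUBIC))
```

```text
(no output)
```

View pics/sc.png

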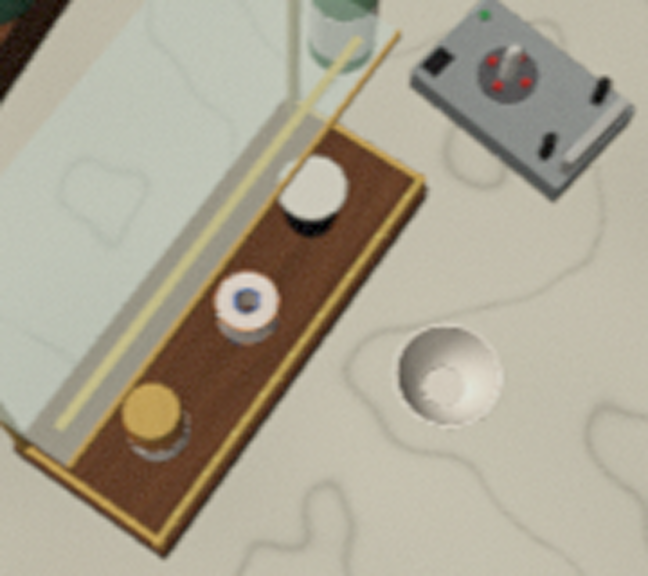

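View pics/tc.png

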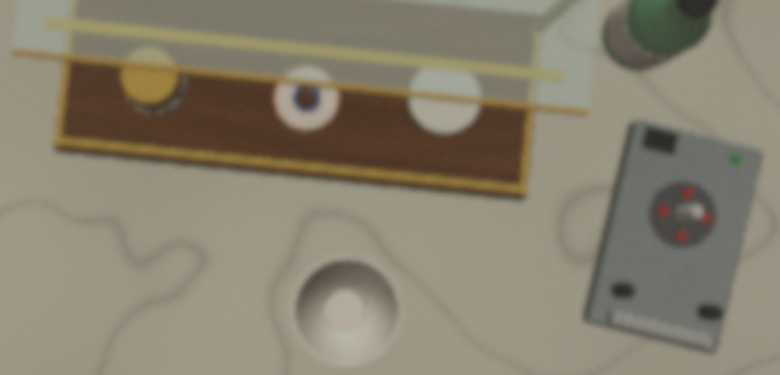

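```bash
cat > h.py <<'E'
import numpy as np
C={"scene":(54.540137466289735,315.0096,199.4143,[[-0.8787,-0.4773,-0.0107],[-0.4484,0.8327,-0.325],[0.164,-0.2807,-0.9457]],[0.5463,0.2533,1.239]),
"top":(42.00873303136924,319.6122,198.195,[[-0.0085,-0.9998,0.0158],[-0.9985,0.0076,-0.0549],[0.0548,-0.0162,-0.9984]],[0.0642,0.5527,1.411])}
def ray(cam,uv):
    f,cx,cy,R,t=cam; R=np.array(R);t=np.array(t); f=200/np.tan(np.radians(f)/2)
    d=R.T@np.array([(uv[0]-cx)/f,(uv[1]-cy)/f,1]); return -R.T@t,d/np.linalg.norm(d)
def tri(rs):
    A=0;b=0
    for o,d in rs:
        P=np.eye(3)-np.outer(d,d);A=A+P;b=b+P@o
    X=np.linalg.solve(A,b); return X,[np.linalg.norm((np.eye(3)-np.outer(d,d))@(X-o)) for o,d in rs]
def atz(r,z): o,d=r; return o+d*(z-o[2])/d[2]
S=lambda x,y: ray(C["scene"],((x+.5)/3.6-.5+240,(y+.5)/3.6-.5+115))
T=lambda x,y: ray(C["top"],((x+.5)/3-.5+220,(y+.5)/3-.5+140))
E
python3 - <<'E'
from h import *
np.set_printoptions(precision=4,suppress=True)
P=dict(reel=((247,299),(306,98)),seat=((508,74),(682,214)),tip=((514,49),(697,211)),railL=((162,543),(57,147)),railR=((424,180),(524,193)),glL=((72,463),(13,52)),glR=((398,34),(587,113)),honey=((152,411),(149,75)),tub=((313,188),(444,99)),disp=((445,375),(347,312)))
for k,(s,t) in P.items():
    print(k,*tri([S(*s),T(*t)]))
for s in [(492,61),(526,84),(498,87)]: print('dogS',atz(S(*s),.047))
for s in [(688,192),(663,211),(681,237),(708,217)]: print('dogT',atz(T(*s),.047))
print('dispfrontT',atz(T(612,318),.065),atz(T(714,345),.065))
E
```

```text
reel [0.6161 0.0548 0.0872] [np.float64(0.0005454207303936332), np.float64(0.0005454207303935139)]
seat [ 0.5134 -0.2827  0.0418] [np.float64(0.0012510928552278637), np.float64(0.0012510928552281516)]
tip [ 0.5149 -0.2837  0.0878] [np.float64(0.0009517356243743754), np.float64(0.0009517356243744191)]
railL [0.5783 0.2752 0.0557] [np.float64(0.0004319810130179146), np.float64(0.00043198101301780066)]
railR [ 0.5336 -0.1395  0.0499] [np.float64(0.0006272752236330531), np.float64(0.0006272752236332683)]
glL [0.6329 0.2781 0.2679] [np.float64(0.001084674075899846), np.float64(0.001084674075899819)]
glR [ 0.5862 -0.1563  0.252 ] [np.float64(0.00026286298282386585), np.float64(0.00026286298282378665)]
honey [0.6337 0.1887 0.1134] [np.float64(0.0007781265525295191), np.float64(0.000778126552529521)]
tub [ 0.6133 -0.0642  0.0963] [np.float64(0.0007547683918136386), np.float64(0.0007547683918137095)]
disp [0.4305 0.0193 0.0396] [np.float64(0.0009212412058682988), np.float64(0.0009212412058683429)]
dogS [ 0.5315 -0.2856  0.047 ]
dogS [ 0.4917 -0.2785  0.047 ]
dogS [ 0.5141 -0.2628  0.047 ]
dogT [ 0.5341 -0.2869  0.047 ]
dogT [ 0.5173 -0.2641  0.047 ]
dogT [ 0.4939 -0.2797  0.047 ]
dogT [ 0.5116 -0.3043  0.047 ]
dispfrontT [ 0.4231 -0.2126  0.065 ] [ 0.3986 -0.302   0.065 ]
```

```bash
cat >> h.py <<'E'
from scipy.spatial.transform import Rotation as Ro
def tool(az,t):
    """lean t, tool z azimuth az (world rad); y horizontal"""
    z=np.array([np.sin(t)*np.cos(az),np.sin(t)*np.sin(az),-np.cos(t)]); y=np.array([np.sin(az),-np.cos(az),0])
    return np.c_[np.cross(y,z),y,z]
def plan(R,g,back=0):
    """rotate rotvec first, then shift d (new axes) so grasp point is at g, backed off along z"""
    from rig import env, vision, get_state
    s=get_state(); Rc=s["tool_rot"]
    rv=Ro.from_matrix(Rc.T@R).as_rotvec(); tcp=np.array(g)-R[:,2]*(.006+back)
    d=R.T@(tcp-s["position"]); print("rotvec",rv.round(4),"d",d.round(4),"tcp",tcp.round(4),"t",s["t"],"w",s["width"])
E
python3 -c "
from h import *
plan(tool(-.107,np.radians(40)),[.616,.055,.064],.16)"
```

```text
rotvec [-0.1681  0.6847  0.4587] d [ 0.1474 -0.6085  0.208 ] tcp [0.5099 0.0664 0.1912] t 0.1 w 0.08504167137500722
```

```bash
python3 inch.py '.085 0 0 0 -.0336 .1369 .0917;.085 0 0 0 -.0336 .1369 .0917;.085 0 0 0 -.0336 .1369 .0917;.085 0 0 0 -.0336 .1369 .0917;.085 0 0 0 -.0336 .1369 .0917;.085 0 0 0 0 0 0' && python3 inch.py '.085 .012 -.05 .017 0 0 0;.085 .012 -.05 .017 0 0 0;.085 .012 -.05 .017 0 0 0;.085 .012 -.05 .017 0 0 0;.085 .012 -.05 .017 0 0 0;.085 .012 -.05 .017 0 0 0;.085 .012 -.05 .017 0 0 0;.085 .012 -.05 .017 0 0 0;.085 .012 -.05 .017 0 0 0;.085 0 0 0 0 0 0'; python3 -c "
from h import *
plan(tool(-.107,np.radians(40)),[.616,.055,.064],.16)"
```

```text
t: 0.85
position: [0.1988, -0.5121, 0.2553]
tool_rot: [[0.762, -0.108, 0.638], [-0.083, -0.994, -0.068], [0.642, -0.001, -0.767]]
force: [0.2, -0.2, 0.3]
width: 0.0848
gripper_force: 0.0
t: 2.1
position: [0.427, -0.0855, 0.2089]
tool_rot: [[0.764, -0.098, 0.638], [-0.073, -0.995, -0.066], [0.642, 0.003, -0.767]]
force: [0.0, 0.5, 0.5]
width: 0.085
gripper_force: 0.0
rotvec [-0.003   0.0016  0.0089] d [ 0.0394 -0.1598  0.0562] tcp [0.5099 0.0664 0.1912] t 2.1 w 0.08497860209455456
```

Works well. Finish the approach to the preview pose and look with the wrist camera.

```bash
python3 inch.py '.085 .01 -.04 .014 0 0 .009;.085 .01 -.04 .014 0 0 0;.085 .01 -.04 .014 0 0 0;.085 .01 -.04 .014 0 0 0;.085 0 0 0 0 0 0;.085 0 0 0 0 0 0'
python3 - <<'E'
from rig import env, vision, get_state
import cv2,numpy as np,pickle
from h import *
plan(tool(-.107,np.radians(40)),[.616,.055,.064],.16)
c=vision.capture("wrist"); pickle.dump(c,open("w1.pkl","wb")); cv2.imwrite("pics/w1.png",c["image"][:,:,::-1])
f=200/np.tan(np.radians(c["vertical_fov"])/2);print(f)
for X in [(.616,.055,.08),(.616,.055,.03)]:
    q=c["R"]@np.array(X)+c["t"]; print(q[0]/q[2]*f+c["cx"],q[1]/q[2]*f+c["cy"])
E
```

```text
t: 2.85
position: [0.4983, 0.0397, 0.1931]
tool_rot: [[0.766, -0.114, 0.632], [-0.088, -0.993, -0.073], [0.637, -0.0, -0.771]]
force: [-0.6, -0.3, 0.5]
width: 0.0851
gripper_force: 0.0
rotvec [ 0.0047  0.0081 -0.0059] d [ 0.0054 -0.0278  0.007 ] tcp [0.5099 0.0664 0.1912] t 2.85 w 0.08506556201544908
302.4537299281125
289.9307676477811 169.75701117982527
294.0180327284175 190.19913738584316
```

View pics/w1.png

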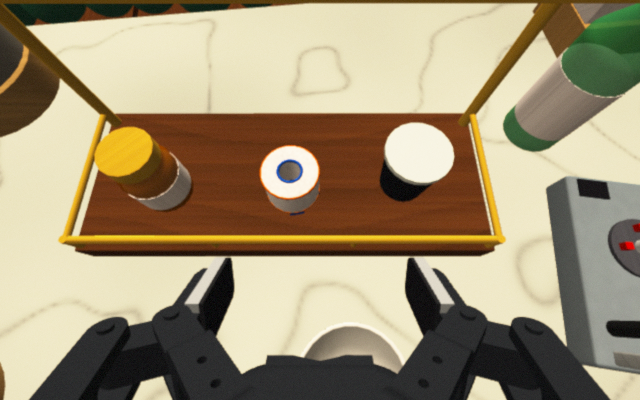

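```bash
python3 inch.py '.085 .0027 -.014 .0035 .0047 .0081 -.0059;.085 .0027 -.014 .0035 0 0 0;.085 0 0 .03 0 0 0;.085 0 0 .03 0 0 0;.085 0 0 .02 0 0 0;.085 0 0 0 0 0 0;.085 0 0 0 0 0 0'
python3 - <<'E'
from rig import env, vision, get_state
import cv2,numpy as np,pickle
from h import *
plan(tool(-.107,np.radians(40)),[.616,.055,.064],0)
c=vision.capture("wrist"); pickle.dump(c,open("w2.pkl","wb")); cv2.imwrite("pics/w2.png",cv2.resize(c["image"][50:300,170:470,::-1],None,fx=2.4,fy=2.4,interpolation=cv2.INTER_CUBIC))
f=200/np.tan(np.radians(c["vertical_fov"])/2)
for X in [(.616,.055,.08),(.616,.055,.03)]:
    q=c["R"]@np.array(X)+c["t"]; print(q,q[0]/q[2]*f+c["cx"],q[1]/q[2]*f+c["cy"])
E
```

```text
t: 3.78
position: [0.5609, 0.0611, 0.1305]
tool_rot: [[0.761, -0.109, 0.64], [-0.084, -0.994, -0.069], [0.643, -0.002, -0.766]]
force: [0.2, 0.8, 0.1]
width: 0.085
gripper_force: 0.0
rotvec [-0.0001 -0.0008 -0.0027] d [-0.0003  0.0002  0.0806] tcp [0.6122 0.0554 0.0686] t 3.775 w 0.08502776684165868
[0.00135807 0.00638466 0.20531256] 321.1491555621546 208.54188313796774
[0.00140468 0.02466575 0.25185072] 320.8354394343683 228.7581013072557
```

View pics/w2.png

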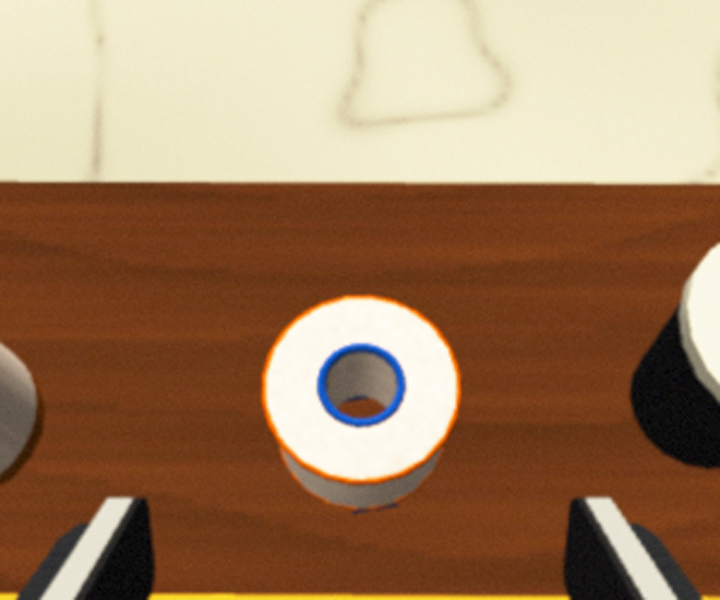

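Run:
```python
from h import *
import pickle
def W(n,uv):
    c=pickle.load(open(n,"rb")); return ray((c["vertical_fov"],c["cx"],c["cy"],c["R"],c["t"]),uv)
r=[S(247,299),T(306,98),W("w1.pkl",(290,171)),W("w2.pkl",(320.3,211.4))]
print(tri(r)); 
for q in r: print(atz(q,.08))
```

```text
(array([0.61616477, 0.05453554, 0.07884914]), [np.float64(0.002387192697685416), np.float64(0.0013999614705537545), np.float64(0.000983139382070861), np.float64(0.0020363611296967186)])
[0.61699948 0.05257769 0.08      ]
[0.61741971 0.05485356 0.08      ]
[0.61469661 0.05503922 0.08      ]
[0.61402351 0.05579884 0.08      ]
```

```bash
python3 inch.py '.085 0 0 .03 0 0 0;.085 0 0 .03 0 0 0;.085 0 0 .015 0 0 0;.085 0 0 .005 0 0 0;.085 0 0 0 0 0 0;.052 0 0 0 0 0 0;.052 0 0 0 0 0 0;.052 0 0 0 0 0 0;.052 0 0 0 0 0 0;.052 0 0 0 0 0 0' 30 && python3 inch.py '.052 0 0 0 0 0 0;.052 0 0 0 0 0 0'
```

```text
t: 5.08
position: [0.6155, 0.0533, 0.0754]
tool_rot: [[0.769, -0.102, 0.631], [-0.083, -0.995, -0.059], [0.634, -0.007, -0.773]]
force: [-4.1, -0.7, 6.0]
width: 0.0551
gripper_force: 31.4
t: 5.32
position: [0.6156, 0.0533, 0.0755]
tool_rot: [[0.769, -0.102, 0.631], [-0.083, -0.995, -0.059], [0.634, -0.007, -0.773]]
force: [-3.5, 0.7, 6.2]
width: 0.0553
gripper_force: 31.4
```

```bash
python3 inch.py '.052 .0032 0 -.0039 0 0 0;.052 .0032 0 -.0039 0 0 0;.052 .0063 0 -.0077 0 0 0;.052 .0063 0 -.0077 0 0 0;.052 .0063 0 -.0077 0 0 0;.052 .0063 0 -.0077 0 0 0;.052 0 0 0 0 0 0'
python3 - <<'E'
from rig import env, vision, get_state
import cv2,numpy as np,pickle
c=vision.capture("wrist"); pickle.dump(c,open("w3.pkl","wb")); cv2.imwrite("pics/w3.png",cv2.resize(c["image"][120:370,170:470,::-1],None,fx=2.4,fy=2.4,interpolation=cv2.INTER_CUBIC))
E
```

```text
t: 6.2
position: [0.6154, 0.0529, 0.125]
tool_rot: [[0.769, -0.102, 0.631], [-0.084, -0.995, -0.059], [0.634, -0.007, -0.773]]
force: [-0.6, 0.4, -2.2]
width: 0.0555
gripper_force: 32.1
```

View pics/w3.png

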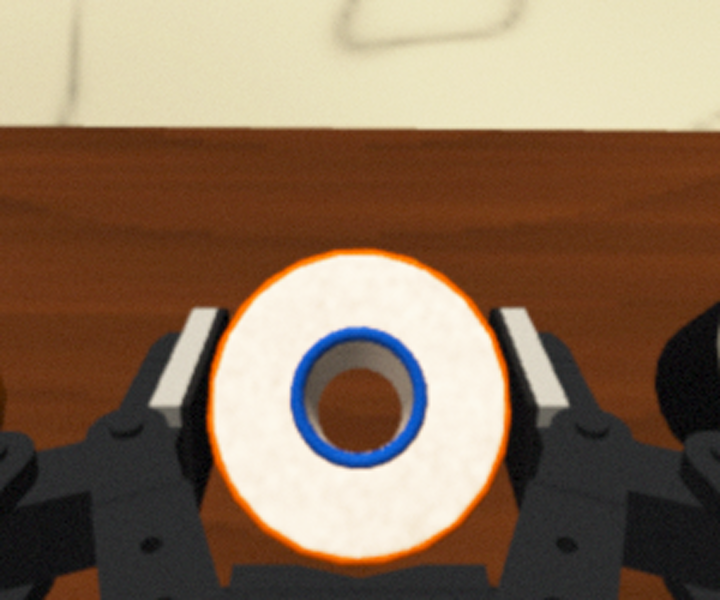

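```bash
cat > fit.py <<'E'
from h import *
import pickle
from scipy.optimize import least_squares
from rig import env, vision, get_state
np.set_printoptions(precision=4,suppress=True)
c=pickle.load(open("w3.pkl","rb")); f=200/np.tan(np.radians(c["vertical_fov"])/2)
s=get_state(); Rt=s["tool_rot"]; p=s["position"]
def proj(X): q=X@np.array(c["R"]).T+c["t"]; return q[:,:2]/q[:,2:]*f+[c["cx"],c["cy"]]
th=np.linspace(0,2*np.pi,180); circ=np.c_[np.cos(th),np.sin(th),0*th]
ex=lambda u:np.r_[u.min(0),u.max(0)]
cv=lambda a:np.array([(a[0]+.5)/2.4-.5+170,(a[1]+.5)/2.4-.5+120])
top=np.r_[cv((209,249)),cv((510,564))]; h1=np.r_[cv((305,338)),cv((413,454))]; h2=np.r_[cv((317,368)),cv((403,454))]
def res(v):
    R=Ro.from_rotvec([v[3],v[4],0]).as_matrix(); C=v[:3]
    a=ex(proj(C+.028*circ@R.T))-top; b=ex(proj(C+.010*circ@R.T))-h1; d=ex(proj(C-.05*R[:,2]+.010*circ@R.T))-h2
    return np.r_[a,b[[0,2]],d[:3]]
o=least_squares(res,np.r_[p+Rt[:,2]*.006+[0,0,.02],0,0]); print(o.x,"tilt deg",np.degrees(o.x[3:]),"res px",o.fun)
g=p+Rt[:,2]*.006; print("grasp pt",g,"reel top - grasp",o.x[:3]-g, "cam axis",np.array(c["R"])[2])
E
python3 fit.py
```

```text
[ 0.6157  0.054   0.1288 -0.0009 -0.0221] tilt deg [-0.052  -1.2691] res px [-0.4299  0.0757  0.2656 -0.0897  0.1025  0.045   1.2862  0.0352 -1.2627]
grasp pt [0.619  0.0525 0.1198] reel top - grasp [-0.0033  0.0015  0.009 ] cam axis [ 0.3529 -0.0303 -0.9352]
```

Run:
```python
from h import *
import pickle
for n,(r0,r1,c0,c1) in {"w1.pkl":(195,218,255,325),"w2.pkl":(240,270,280,365)}.items():
    c=pickle.load(open(n,"rb")); im=c["image"].astype(int)[r0:r1,c0:c1]
    m=(im[:,:,2]-im[:,:,0])
    for r,c_ in np.argwhere(m>12):
        q=ray((c["vertical_fov"],c["cx"],c["cy"],c["R"],c["t"]),(c_+c0,r+r0)); 
        X=atz(q,.033)-[.6155,.055,0]
        print(n,r+r0,c_+c0,m[r,c_],im[r,c_],np.degrees(np.arctan2(X[1],X[0])).round(1),np.hypot(X[0],X[1]).round(4))
```

```text
w1.pkl 212 301 22 [36 36 58] -168.6 0.027
w1.pkl 212 302 28 [30 32 58] -166.5 0.0273
w1.pkl 213 298 19 [36 32 55] -175.6 0.0273
w1.pkl 213 299 20 [35 31 55] -173.5 0.0275
w1.pkl 214 291 22 [35 34 57] 169.0 0.028
w1.pkl 214 292 22 [32 33 54] 171.2 0.0279
```

Run:
```python
from h import *
import pickle
for n in ["w1.pkl","w2.pkl"]:
    c=pickle.load(open(n,"rb")); im=c["image"].astype(int)
    f=200/np.tan(np.radians(c["vertical_fov"])/2)
    for a in range(140,226,4):
        best=None
        for z in np.arange(.028,.0381,.001):
            X=np.array([.615+.0272*np.cos(np.radians(a)),.055+.0272*np.sin(np.radians(a)),z])
            q=c["R"]@X+c["t"]; u=int(round(q[0]/q[2]*f+c["cx"]));v=int(round(q[1]/q[2]*f+c["cy"]))
            p=im[v,u]; k=(p[2]-p[0],u,v,tuple(p.tolist()))
            if best is None or k>best: best=k
        print(n,a,best)
```

```text
w1.pkl 140 (np.int64(-87), 278, 208, (154, 97, 67))
w1.pkl 144 (np.int64(-88), 280, 209, (150, 96, 62))
w1.pkl 148 (np.int64(-82), 282, 210, (147, 95, 65))
w1.pkl 152 (np.int64(-91), 283, 211, (132, 78, 41))
w1.pkl 156 (np.int64(-65), 285, 211, (131, 86, 66))
w1.pkl 160 (np.int64(-87), 288, 215, (113, 59, 26))
w1.pkl 164 (np.int64(-68), 289, 214, (100, 53, 32))
w1.pkl 168 (np.int64(22), 291, 214, (35, 34, 57))
w1.pkl 172 (np.int64(22), 292, 214, (32, 33, 54))
w1.pkl 176 (np.int64(11), 294, 214, (39, 32, 50))
w1.pkl 180 (np.int64(-6), 296, 213, (51, 38, 45))
w1.pkl 184 (np.int64(19), 298, 213, (36, 32, 55))
w1.pkl 188 (np.int64(11), 300, 213, (45, 39, 56))
w1.pkl 192 (np.int64(22), 301, 212, (36, 36, 58))
w1.pkl 196 (np.int64(12), 303, 212, (41, 34, 53))
w1.pkl 200 (np.int64(-82), 305, 212, (108, 52, 26))
w1.pkl 204 (np.int64(-89), 306, 212, (115, 57, 26))
w1.pkl 208 (np.int64(-84), 308, 208, (104, 51, 20))
w1.pkl 212 (np.int64(-85), 309, 210, (111, 57, 26))
w1.pkl 216 (np.int64(-86), 311, 209, (110, 55, 24))
w1.pkl 220 (np.int64(-82), 312, 207, (109, 53, 27))
w1.pkl 224 (np.int64(-85
[... 471 characters left out ...]
30), 320, 263, (81, 51, 51))
w2.pkl 176 (np.int64(-45), 322, 261, (109, 83, 64))
w2.pkl 180 (np.int64(-91), 325, 262, (116, 60, 25))
w2.pkl 184 (np.int64(-68), 327, 262, (96, 49, 28))
w2.pkl 188 (np.int64(-42), 330, 261, (83, 50, 41))
w2.pkl 192 (np.int64(-34), 332, 261, (78, 48, 44))
w2.pkl 196 (np.int64(-20), 334, 260, (67, 46, 47))
w2.pkl 200 (np.int64(-90), 336, 260, (118, 59, 28))
w2.pkl 204 (np.int64(-96), 338, 259, (123, 64, 27))
w2.pkl 208 (np.int64(-84), 341, 255, (118, 65, 34))
w2.pkl 212 (np.int64(-63), 342, 254, (113, 71, 50))
w2.pkl 216 (np.int64(-64), 344, 252, (115, 72, 51))
w2.pkl 220 (np.int64(-86), 346, 250, (125, 70, 39))
w2.pkl 224 (np.int64(-88), 347, 249, (123, 70, 35))
```

```bash
cat >> h.py <<'E'
OFF=np.array([.0025,-.0012,-.0028])
def off(): 
    R=np.array([[0.769,-0.102,0.631],[-0.084,-0.995,-0.059],[0.634,-0.007,-0.773]]); return R.T@np.array([.0003,.0011,.0038])
def shift(v):
    from rig import env, vision, get_state
    s=get_state(); print("shift",(s["tool_rot"].T@np.array(v)).round(4))
def toreel(R,top):
    """reel top centre to `top` with tool orientation R"""
    from rig import env, vision, get_state
    s=get_state(); tcp=np.array(top)-R@off()
    print("rotvec",Ro.from_matrix(s["tool_rot"].T@R).as_rotvec().round(4),"d",(R.T@(tcp-s["position"])).round(4),"tcp",tcp.round(4),"az",np.degrees(np.arctan2(s["tool_rot"][1,2],s["tool_rot"][0,2])),"t",s["t"],"q",s["joint_pos"].round(3),"F",s["force"].round(1))
E
python3 -c "
from h import *
shift([-.169,.0182,0]);shift([0,0,.05])"
```

```text
shift [-0.1316 -0.0008 -0.1076]
shift [ 0.0317 -0.0003 -0.0387]
```

```bash
python3 inch.py '.052 -.011 0 -.009 0 0 0;.052 -.022 0 -.018 0 0 0;.052 -.033 0 -.027 0 0 0;.052 -.033 0 -.027 0 0 0;.052 -.022 0 -.018 0 0 0;.052 -.011 0 -.009 0 0 0;.052 .0158 0 -.0194 0 0 0;.052 .0158 0 -.0194 0 0 0;.052 0 0 0 0 0 0' ; python3 -c "
from h import *
toreel(tool(np.radians(-61.8),np.radians(40.3)),[.5142,-.2833,.185])"
```

```text
t: 7.38
position: [0.4481, 0.0659, 0.1822]
tool_rot: [[0.773, -0.098, 0.626], [-0.083, -0.995, -0.052], [0.629, -0.012, -0.778]]
force: [-0.1, -0.1, -2.5]
width: 0.055
gripper_force: 32.4
rotvec [-0.634   0.0276  0.7484] d [0.2578 0.1079 0.2199] tcp [ 0.5131 -0.2837  0.1812] az -4.754910562836149 t 7.375 q [ 0.129 -0.057  2.243 -0.441  0.316  2.178] F [-0.1 -0.1 -2.5]
```

```bash
python3 -c "
from h import *
toreel(tool(np.radians(-4.7),np.radians(40.3)),[.5142,-.2833,.185])"
```

```text
rotvec [ 0.0008  0.0235 -0.0198] d [0.0713 0.3437 0.0618] tcp [ 0.514  -0.2844  0.1812] az -4.754910562836149 t 7.375 q [ 0.129 -0.057  2.243 -0.441  0.316  2.178] F [-0.1 -0.1 -2.5]
```

```bash
python3 inch.py '.052 0 .02 0 0 .0235 -.02;.052 .008 .04 .008 0 0 0;.052 .01 .046 .009 0 0 0;.052 .01 .046 .009 0 0 0;.052 .01 .046 .009 0 0 0;.052 .01 .046 .009 0 0 0;.052 .01 .046 .009 0 0 0;.052 .008 .034 .008 0 0 0;.052 .004 .02 .003 0 0 0;.052 0 0 0 0 0 0' ; python3 -c "
from h import *
toreel(tool(np.radians(28.2),np.radians(40.3)),[.5142,-.2833,.185])"
```

```text
t: 8.62
position: [0.5002, -0.2235, 0.1726]
tool_rot: [[0.775, -0.085, 0.626], [-0.066, -0.996, -0.054], [0.628, 0.001, -0.778]]
force: [0.0, 0.7, -2.2]
width: 0.0554
gripper_force: 32.4
rotvec [ 0.3686  0.0236 -0.4443] d [-0.0066  0.0605 -0.0169] tcp [ 0.5146 -0.2844  0.1812] az -4.927119711983507 t 8.625 q [-0.616  0.187  2.007  0.789  0.464  0.409] F [ 0.   0.7 -2.2]
```

```bash
python3 inch.py '.052 0 0 0 .0737 .0047 -.0889;.052 0 0 0 .0737 .0047 -.0889;.052 0 0 0 .0737 .0047 -.0889;.052 0 0 0 .0737 .0047 -.0889;.052 0 0 0 .0737 .0047 -.0889;.052 0 .02 -.006 0 0 0;.052 -.006 .02 -.006 0 0 0;.052 0 .02 -.005 0 0 0;.052 0 0 0 0 0 0;.052 0 0 0 0 0 0' ; python3 -c "
from h import *
toreel(tool(np.radians(28.2),np.radians(40.3)),[.5142,-.2833,.155])"
```

```text
t: 9.88
position: [0.5151, -0.2814, 0.1826]
tool_rot: [[0.67, 0.476, 0.57], [0.363, -0.88, 0.307], [0.647, 0.001, -0.762]]
force: [-0.5, 0.3, -1.9]
width: 0.0551
gripper_force: 32.5
rotvec [-0.0017 -0.0009  0.0031] d [-0.0218  0.0024  0.0228] tcp [ 0.5146 -0.2844  0.1512] az 28.35189008393357 t 9.875 q [-0.8    0.383  1.726  0.835  0.998 -0.185] F [-0.5  0.3 -1.9]
```

```bash
python3 inch.py '.052 -.011 .0024 .0115 0 0 .003;.052 -.011 0 .0115 0 0 0;.052 0 0 0 0 0 0;.052 0 0 0 0 0 0'
python3 - <<'E'
from h import *
from rig import env, vision, get_state
import cv2,pickle
toreel(tool(np.radians(28.2),np.radians(40.3)),[.5142,-.2833,.15])
c=vision.capture("wrist"); pickle.dump(c,open("w4.pkl","wb")); im=c["image"][:,:,::-1]
a=cv2.resize(im[120:370,170:470],None,fx=1.6,fy=1.6,interpolation=cv2.INTER_CUBIC)
c=vision.capture("top"); im=c["image"][:,:,::-1]; b=cv2.resize(im[175:242,415:475],(358,400),interpolation=cv2.INTER_CUBIC)
cv2.imwrite("pics/w4.png",np.hstack([a[:400],b[:400,:320]]))
E
```

```text
t: 10.38
position: [0.5151, -0.2855, 0.1518]
tool_rot: [[0.67, 0.473, 0.571], [0.361, -0.881, 0.307], [0.649, 0.0, -0.761]]
force: [0.3, -0.8, -1.8]
width: 0.0554
gripper_force: 32.5
rotvec [-0.0002 -0.0023  0.001 ] d [-0.0036 -0.0012  0.0043] tcp [ 0.5146 -0.2844  0.1462] az 28.219294999714762 t 10.375 q [-0.806  0.434  1.738  0.868  0.959 -0.245] F [ 0.3 -0.8 -1.8]
```

View pics/w4.png

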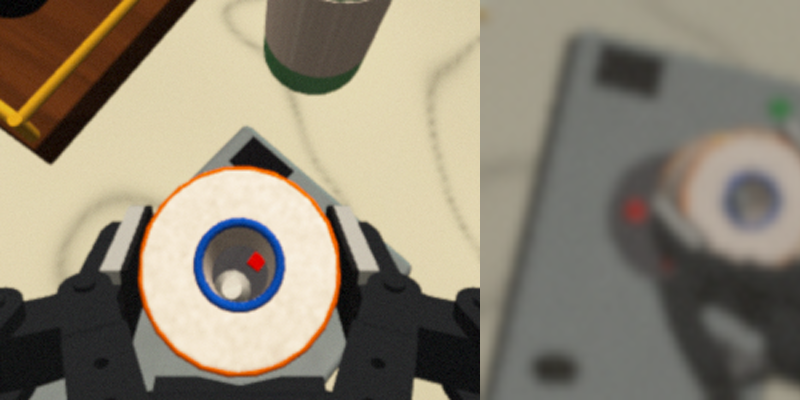

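Run:
```python
from h import *
import pickle
c=pickle.load(open("w4.pkl","rb")); cam=(c["vertical_fov"],c["cx"],c["cy"],c["R"],c["t"])
k=lambda x,y:ray(cam,((x+.5)/1.6-.5+170,(y+.5)/1.6-.5+120))
print("tip ctr",atz(k(234,283),.09),atz(k(236,287),.09)); d=atz(k(256,262),.047); print("dog",d)
print("reel top",atz(k(239.5,270),.1556),"hole",atz(k(239,265),.1556))
f=200/np.tan(np.radians(c["vertical_fov"])/2)
for X in [(.5142,-.2833,.09),(.5149,-.2847,.1056),(.5149,-.2847,.1556)]:
    q=c["R"]@np.array(X)+c["t"];u=q[:2]/q[2]*f+[c["cx"],c["cy"]];print(((u-[170,120]+.5)*1.6-.5).round(1))
```

```text
tip ctr [ 0.51374076 -0.28232677  0.09      ] [ 0.51277243 -0.28376699  0.09      ]
dog [ 0.53005891 -0.28545009  0.047     ]
reel top [ 0.51378099 -0.28469986  0.1556    ] hole [ 0.51489364 -0.28394491  0.1556    ]
[236.7 283.1]
[240.7 280.3]
[241.4 266.3]
```

```bash
python3 -c "
from h import *
toreel(tool(np.radians(28.2),np.radians(40.3)),[.5135,-.2836,.135])"
```

```text
rotvec [ 0.0004 -0.0026  0.0015] d [-0.0141 -0.0014  0.0156] tcp [ 0.5139 -0.2847  0.1312] az 28.16835822977225 t 10.475 q [-0.806  0.434  1.738  0.868  0.959 -0.245] F [-0.1 -0.6 -0.9]
```

```bash
python3 inch.py '.052 -.0047 -.0014 .0052 0 -.0026 0;.052 -.0047 0 .0052 0 0 0;.052 -.0047 0 .0052 0 0 0;.052 0 0 0 0 0 0'; python3 inch.py '.052 -.0047 0 .0054 0 0 0;.052 -.0047 0 .0054 0 0 0;.052 0 0 0 0 0 0' ; python3 -c "
from h import *
toreel(tool(np.radians(28.2),np.radians(40.3)),[.5135,-.2836,.100])"
```

```text
t: 10.98
position: [0.5136, -0.2844, 0.13]
tool_rot: [[0.672, 0.473, 0.569], [0.361, -0.881, 0.306], [0.646, -0.001, -0.763]]
force: [0.0, 0.3, -2.1]
width: 0.0554
gripper_force: 32.5
t: 11.35
position: [0.5132, -0.2844, 0.1155]
tool_rot: [[0.673, 0.474, 0.569], [0.361, -0.881, 0.307], [0.646, -0.001, -0.763]]
force: [-3.4, 1.1, -3.3]
width: 0.0555
gripper_force: 32.4
rotvec [-0.0014  0.0011  0.0002] d [-0.0121  0.0006  0.015 ] tcp [ 0.5139 -0.2847  0.0962] az 28.327739614449083 t 11.35 q [-0.806  0.49   1.758  0.907  0.911 -0.315] F [-3.4  1.1 -3.3]
```

```bash
python3 inch.py '.052 -.0036 -.0005 .0034 0 0 0;.052 -.0039 0 .0046 0 0 0;.052 -.0039 0 .0046 0 0 0;.052 0 0 0 0 0 0'; python3 inch.py '.052 -.0019 0 .0023 0 0 0;.052 -.0019 0 .0023 0 0 0;.052 0 0 0 0 0 0'; python3 inch.py '.052 -.0013 0 .0015 0 0 0;.052 -.0013 0 .0015 0 0 0;.052 0 0 0 0 0 0'
```

```text
t: 11.85
position: [0.5129, -0.2844, 0.0989]
tool_rot: [[0.672, 0.473, 0.569], [0.361, -0.881, 0.306], [0.646, -0.0, -0.763]]
force: [-1.3, -0.5, -2.4]
width: 0.0554
gripper_force: 32.5
t: 12.22
position: [0.513, -0.2844, 0.0932]
tool_rot: [[0.672, 0.473, 0.57], [0.361, -0.881, 0.306], [0.646, 0.0, -0.763]]
force: [-1.4, 0.6, -2.8]
width: 0.0553
gripper_force: 32.5
t: 12.6
position: [0.5129, -0.2844, 0.0893]
tool_rot: [[0.672, 0.473, 0.57], [0.361, -0.881, 0.306], [0.646, 0.0, -0.763]]
force: [-1.3, 0.8, -2.7]
width: 0.0553
gripper_force: 32.5
```

```bash
python3 inch.py '.052 -.0007 0 .0008 0 0 0;.052 -.0007 0 .0008 0 0 0;.052 0 0 0 0 0 0'; python3 inch.py '.052 -.0007 0 .0008 0 0 0;.052 0 0 0 0 0 0';python3 inch.py '.052 -.0007 0 .0008 0 0 0;.052 0 0 0 0 0 0'
```

```text
t: 12.98
position: [0.5129, -0.2844, 0.0873]
tool_rot: [[0.672, 0.473, 0.57], [0.361, -0.881, 0.306], [0.647, 0.0, -0.763]]
force: [-2.4, 1.7, -2.0]
width: 0.0552
gripper_force: 32.7
t: 13.22
position: [0.5129, -0.2844, 0.0863]
tool_rot: [[0.672, 0.473, 0.57], [0.361, -0.881, 0.306], [0.647, 0.0, -0.763]]
force: [-2.3, 0.3, -0.5]
width: 0.0555
gripper_force: 32.7
t: 13.48
position: [0.513, -0.2845, 0.0855]
tool_rot: [[0.671, 0.474, 0.57], [0.361, -0.881, 0.306], [0.647, 0.001, -0.763]]
force: [-2.7, 2.5, 5.1]
width: 0.0555
gripper_force: 32.9
```

```bash
python3 inch.py '.052 .0003 0 -.0004 0 0 0;.06 0 0 0 0 0 0;.07 0 0 0 0 0 0;.078 0 0 0 0 0 0;.078 0 0 0 0 0 0;.078 0 0 0 0 0 0;.078 0 0 0 0 0 0'; python3 inch.py '.078 0 0 -.01 0 0 0;.078 0 0 -.03 0 0 0;.078 0 0 -.04 0 0 0;.078 0 0 -.04 0 0 0;.078 0 0 -.03 0 0 0;.078 0 0 0 0 0 0'
python3 - <<'E'
from h import *
from rig import env, vision, get_state
import cv2,pickle
c=vision.capture("wrist"); pickle.dump(c,open("w5.pkl","wb")); im=c["image"][:,:,::-1]
f=200/np.tan(np.radians(c["vertical_fov"])/2)
def pr(X): q=c["R"]@np.array(X)+c["t"];return q[:2]/q[2]*f+[c["cx"],c["cy"]]
u=pr((.5135,-.2835,.065)).round().astype(int); x0,y0=u[0]-80,max(u[1]-70,0); print(x0,y0)
for z in (.09,.097): print(z,(pr((.5135,-.2835,z))-[x0,y0])*4)
cv2.imwrite("pics/w5.png",cv2.resize(im[y0:y0+140,x0:x0+160],None,fx=4,fy=4,interpolation=cv2.INTER_CUBIC))
E
```

```text
t: 14.35
position: [0.5129, -0.2845, 0.0858]
tool_rot: [[0.672, 0.473, 0.57], [0.361, -0.881, 0.306], [0.647, 0.001, -0.763]]
force: [0.4, -0.1, -0.7]
width: 0.0781
gripper_force: 0.0
t: 15.1
position: [0.4268, -0.3316, 0.2021]
tool_rot: [[0.671, 0.472, 0.572], [0.362, -0.882, 0.302], [0.647, 0.004, -0.763]]
force: [-0.4, -0.2, 0.3]
width: 0.0777
gripper_force: 0.0
239 128
0.09 [318.43831323 239.383749  ]
0.097 [318.51881631 226.80380098]
```

View pics/w5.png

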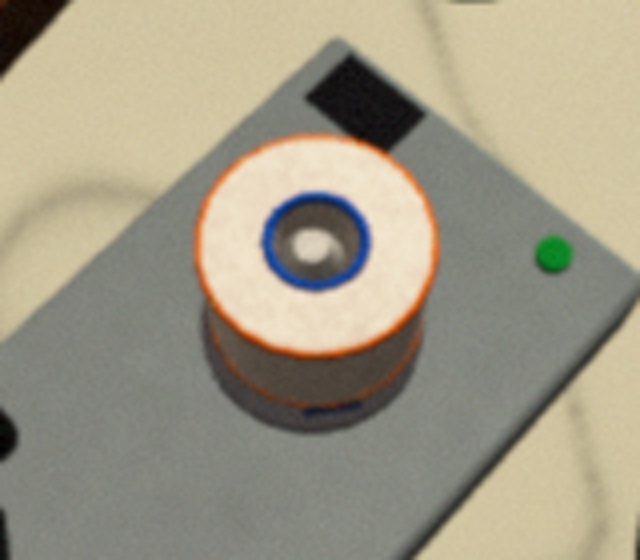

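Run:
```python
from h import *
from rig import env, vision, get_state
import pickle
c=pickle.load(open("w5.pkl","rb")); f=200/np.tan(np.radians(c["vertical_fov"])/2)
th=np.linspace(0,2*np.pi,360)
def ext(r,z):
    X=np.c_[.5135+r*np.cos(th),-.2835+r*np.sin(th),0*th+z]; q=X@np.array(c["R"]).T+c["t"]; u=q[:,:2]/q[:,2:]*f+[c["cx"],c["cy"]]; u=(u-[239,128]+.5)*4-.5
    return u.min(0).round(1),u.max(0).round(1)
print("seat",ext(.03,.04))
for b in (.04,.047): print(b,"toothbot",ext(.027,b)[1],"orange",ext(.028,b+.008)[1],"top",ext(.028,b+.05))
print(get_state()["force"])
```

```text
seat (array([207.7, 214.7]), array([431.2, 424.6]))
0.04 toothbot [420.  413.4] orange [426.2 408.7] top (array([198.2, 133.5]), array([441.6, 356.5]))
0.047 toothbot [422.1 405.9] orange [428.5 400.9] top (array([195.3, 118.9]), array([444.6, 346.3]))
[ 0.70708811 -0.46464491 -0.03683934]
```

```bash
python3 -c "
from rig import env, vision, get_state
print(env.close_job())"
```

```text
the job is handed in; nothing more can be done
None
```

The label reel is on the dispenser's spindle, upright and, going by the last wrist picture, fully home over the drive dogs. I lined it up with the dogs in the air, so it lowered straight home without turning on them. I handed the job in at about 15 s with the gripper clear and no contact felt on the shelf or glass.

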